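# Swing a sprung kickstand over centre and prove it home

### The arm

A 7-joint arm with a two-finger parallel gripper is mounted at the origin on a cart in front of the work surface, level with it; the furniture and walls round the work are solid. World frame = base frame: x ahead of the robot, y to its left, z up, the work surface at z = 0. Lengths are in m, angles in degrees, forces in N, time in s.
With the tool pointing down it reaches from about 0.425 to 0.875 m from the base axis. Payload 4.7 kg.
Tool frame: the origin (TCP) lies midway between the tips of the shut fingers; the grasp point (between the pads) lies 19 mm behind it; z points along the fingers, y is the direction in which the jaws open and shut (so a half turn about z gives the same grasp; the last joint's range is limited). The gripper opens to 87 mm and grips with 3 to 60 N. Pads are 19 mm wide; open, the fingers measure 117 mm over their backs; the gripper's body (75 mm by 190 mm) begins 51 mm behind the grasp point.
Start: joints at [-70.353, 18.392, -4.016, 83.108, 1.295, 78.541, -3.26], TCP at [0.21, 0.615, 0.223] pointing down, gripper open.
Joint ranges: [-163.93, 163.93], [-17.29, 119.83], [-79.2, 71.16], [3.27, 140.29], [-89.18, 269.18], [5.43, 117.66], [-154.24, 154.24]. Speed limits (degrees/s): [147.25, 147.25, 180, 180, 180, 180, 180].

### API

Orientations are given as [roll, pitch, yaw] about the fixed x, y, z axes, in that order (R = Rz(yaw) Ry(pitch) Rx(roll)).
In Python, from cell import env gives the robot as it stands. The module is installed in compiled form; this text tells all that it offers.
- The arm moves only by the tool servo_tool, never from a script. Its argument "plan" is a list of rows, each a list of 3 entries, a list of its own where there are three numbers: the opening, from 0 (shut) to 1 (fully open), then the shift along the tool's x, y, z in cm, then the turn, a rotation vector about the tool's x, y, z in degrees. A call has 1 to 20 rows; each row shifts and turns the pose as measured when the row begins, along the tool's axes as they then stand; what a row does not reach is not made up. A row lasts 1/12 s, in which the tool goes at most 41.7 mm and 7.16 degrees, less where a joint would pass 70% of its speed; a pose out of reach is approached as far as the arm can. A call is refused whole if a number of a shift passes 4.17 or a number of a turn 7.16, either way. A call with a gripper value outside its range is refused whole. The fingers move at their own pace and stop on an object; "force" is the grip in N (left out, the last holds). Time passes only in rows, so rows that do not move let the fingers close. It gives the time, the measured TCP pose, the force and the opening at its end, in the units of the state.
- env.get_obs(): the state, without advancing time (a new reading comes with each control period).
- env.read_camera(name): name is "side" or "top"; returns a dict with "image" (420x560x3 uint8, blue, green, red), "fx", "fy", "cx", "cy" (pixels), "k1" (the pictures are not rectified: a ray, as slopes to the right and down, at radius r is drawn at 1 + k1 r^2 times it, then the intrinsics apply), "rvec" (rotation vector, rad) and "tvec" (3), from world to camera coordinates, as OpenCV has them. Camera axes: x right, y down, z forward; pixel columns grow to the right and rows downward; lengths in m; the calibration is good to about 2 mm. A picture is of the moment at which its call begins. There is no depth.
- env.sign_off(): hands the job in, once; it reports no verdict.
The state is a dict: "time_s": time; "qpos": joint angles; "joint_velocities": joint speeds; "effort": joint torques, N m; "tool_pos": TCP position; "tool_rot": TCP orientation; "force": force on the tool from outside, world axes, zero at the start; "wrist_torque": the same for the moment, N m; "grip_width": finger opening in m.
Only numpy, scipy, OpenCV 4.12 (cv2) and the standard library are available. Lean on these libraries where they do the work, as an engineer would, in place of code of your own. Each camera call takes 0.05 s, during which the arm holds its last target. There are 200 camera calls.

### The job

The bicycle kickstand mounted on the plywood block is folded. Push (do not grip) its leg round past the over-centre point of its spring until it snaps to the other stop, the one with the thick rubber sleeve; then lean on the leg there with the fingertips, in the same direction, through the give of the sleeve until it is solid, hold a steady 12 N or so for a full second to prove the stop, and let go. Never load the leg with more than 25 N, and leave the things lying about where they are.

Things in the scene. Friction and masses are not known exactly. Their poses are not given: they have to be found in the camera images.
- stand_pivot (a point): Hinge pin of the kickstand, at the height of the leg's axis (50 mm above the table); z is up, the hinge turns about it; x and y are those of the fixed plywood block. Under it is a round plate of 52 mm radius with a folded-side stop peg (13 mm thick) and the rubber-sleeved one (21 mm), each about 40 mm from the pin. A coil spring to the leg (fixed 50 mm out on it) passes above, up to 76 mm high.
- stand_jig: Fixed plywood block, 165 x 190 x 18 mm, that carries the stand; origin on the table straight under the hinge pin. In its frame it reaches from -30 to +135 mm in x and -150 to +40 mm in y. A grey 25 mm steel tube is clamped on it along y, 85 mm to the +x side (from y -160 to +40 mm; clamps up to 74 mm above the table).
- stand_leg (a joint): Leg angle, rad: 0 folded (leg along +y of stand_pivot), growing anticlockwise seen from above (towards -x). The spring drives it away from 0.95: about 8 N at leg_point starts it, less towards 0.95; past that it runs off by itself and within a second rests on the soft sleeve near 1.75. Leaned on, the sleeve gives 4 to 19 mm at leg_point (differs each time) under a few N, then is solid.
- leg_point (a point): The place to push, with shut fingers (a squeeze counts as load): on the leg's axis, 115 mm from the hinge, 50 mm above the table. y points along the leg away from the hinge, -x the way the leg must be pushed. The leg is a level round aluminium bar, 16 mm thick, with a black rubber foot (21 mm thick) from 138 to 166 mm from the hinge. Free space on both sides; the table is 42 mm under the bar.
- spanner: Loose spanner, 35 x 184 x 7 mm, lying on the table on the robot's side of the stand; bystander.
- offcut: Loose wooden off-cut, 38 x 60 x 19 mm, beside the stand; bystander.
- tape_roll: Small black tape roll, 53 mm across, 19 mm high, behind the folded leg; bystander.
- masking: Roll of masking tape, 104 mm across, 25 mm high, at the right of the table; bystander.

How it is judged (in metres and radians):
On the way, in this order (a step that is already met when the one before it is completed fails the run):
1. the leg has gone over centre and lies at the rubber-sleeved stop (beyond 1.68 rad) (value of joint stand_leg above 1.68 rad), for 0.1 s.
2. the fingers lean on the leg at that stop with 8 to 18 N for 0.6 s on end (value of joint stand_leg above 1.7 rad and contact force between the fingers and stand_leg between 8 and 18 N), for 0.6 s.
At the end, for the whole second after the job is handed in: the leg rests still on the rubber-sleeved stop (beyond 1.70 rad), let go (value of joint stand_leg above 1.7 rad and velocity of joint stand_leg between -0.05 and 0.05 rad/s); the robot touches nothing.
It fails at once if the robot loads the leg with more than 25 N (contact force between any of the fingers, the arm and stand_leg above 25 N).
It fails at once if a thing lying about is shifted by more than 30 mm (distance of any of spanner, offcut, tape_roll, masking from where it was at the start of the episode above 0.03 m).
It also fails if it takes over 56 s, if anything falls off the work surface, if the arm or the gripper's body presses on something with over 40 N, if the wrist force passes 120 N, or if a joint passes its speed limit or range.

## Working session

There is one attempt and no reset: what is moved stays moved. The work goes in short steps, Python scripts to look and compute and a tool call to move; the robot and the scene stay as the last step left them, time stands still between calls to the robot, and variables do not carry over. Pictures are saved under pics/ and viewed, about 8 in all and at most 12, crops included, and the job is handed in when it is done.

Besides the shell and the picture viewer there is one more tool, called after "Emit:" as name([rows], argument=value, ...), one row to a line, values as JSON. servo_tool: Moves the arm, as the interface text tells. Its arguments: {"type":"object","properties":{"plan":{"type":"array"},"force":{"type":"number"}},"required":["plan"]}

```bash
mkdir -p pics
cat > h.py <<'E'
import numpy as np, cv2
from cell import env
def cam(n):
    c=env.read_camera(n); return c
def ray(c,u,v):
    K=np.array([[c['fx'],0,c['cx']],[0,c['fy'],c['cy']],[0,0,1]]); 
    p=cv2.undistortPoints(np.array([[[u,v]]],float),K,np.array([c['k1'],0,0,0.]))[0,0]
    R=cv2.Rodrigues(np.array(c['rvec'],float))[0]; t=np.array(c['tvec'],float).ravel()
    return -R.T@t, R.T@np.array([p[0],p[1],1])
def atz(c,u,v,z):
    o,d=ray(c,u,v); return o+d*(z-o[2])/d[2]
def proj(c,P):
    K=np.array([[c['fx'],0,c['cx']],[0,c['fy'],c['cy']],[0,0,1]])
    return cv2.projectPoints(np.array(P,float).reshape(-1,1,3),np.array(c['rvec'],float),np.array(c['tvec'],float),K,np.array([c['k1'],0,0,0.]))[0].reshape(-1,2)
E
python3 - <<'E'
from h import *
for n in('top','side'):
    c=cam(n); cv2.imwrite(f'pics/{n}0.png',cv2.resize(c['image'],(800,600),interpolation=cv2.INTER_CUBIC))
    print(n,c['fx'],c['k1'],ray(c,280,210))
print(env.get_obs())
E
```

```text
top 498.9570240817302 0.0028413126145369707 (array([ 0.29000398, -0.32262741,  1.13124538]), array([ 0.22765411,  0.00292269, -0.97375217]))
side 510.0115523724102 -0.13840723566447694 (array([0.31444536, 0.64115815, 0.7299533 ]), array([ 0.17823382, -0.79950748, -0.57363246]))
{'time_s': 0.1, 'qpos': array([-70.35251807,  18.43604176,  -4.01634991,  83.16904009,
         1.29404769,  78.54188294,  -3.26069232]), 'joint_velocities': array([ 0.10864485, -0.07622008, -0.08347521, -0.15003497,  0.00020573,
        0.12558546,  0.0212931 ]), 'effort': array([ 5.16318632e-04, -4.92573202e+01, -4.05496443e-01, -3.13395488e+01,
       -6.40736078e-02,  3.95450788e-02,  7.53091354e-05]), 'tool_pos': array([0.20976594, 0.61468063, 0.22154719]), 'tool_rot': array([-1.79898221e+02,  4.37244738e-03,  1.61162036e+02]), 'force': array([ 0.33890113,  0.44441073, -0.38585467]), 'wrist_torque': array([-0.04270409, -0.02010565, -0.0220572 ]), 'grip_width': 0.08734142363791099}
```

View pics/top0.png

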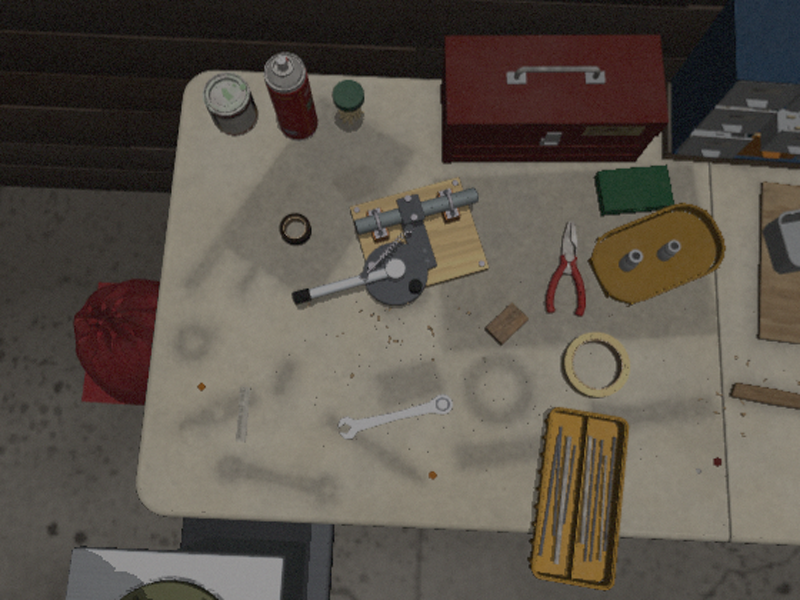

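View pics/side0.png

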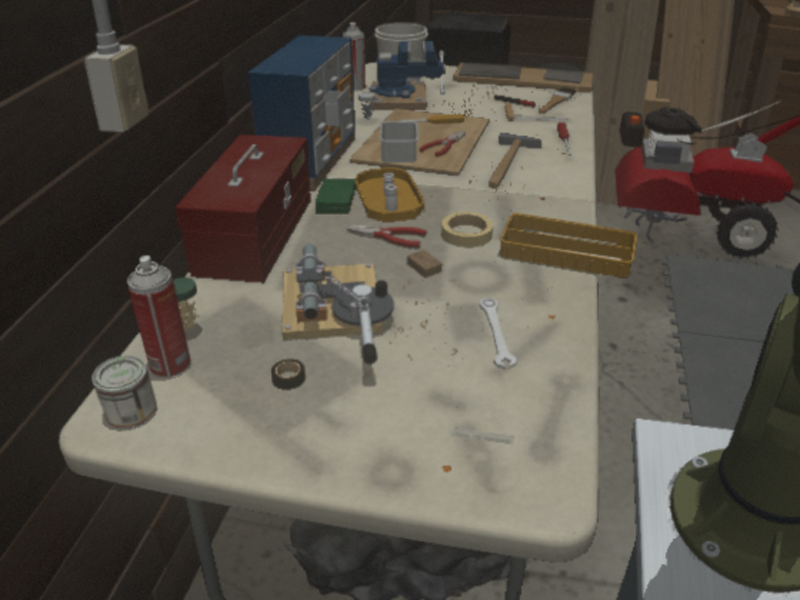

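The top view has world +x up and +y left. Pivot cap is at about (395,268), the foot tip at (293,297), and the spanner at (340–455,395–440). The leg must swing left → down, towards the robot. The side view agrees, with the pivot at (362,292) and the foot at (369,352). I'll measure from both cameras in enlarged crops.

Run:
```python
from h import *
t=cv2.imread('pics/top0.png');s=cv2.imread('pics/side0.png')
ct=cam('top');cs=cam('side')
a=cv2.resize(ct['image'][150:230,195:315],(800,533),interpolation=cv2.INTER_CUBIC)
b=cv2.resize(cs['image'][165:260,190:290],(600,570),interpolation=cv2.INTER_CUBIC)
cv2.imwrite('pics/tc.png',cv2.convertScaleAbs(a,alpha=1.4));cv2.imwrite('pics/sc.png',cv2.convertScaleAbs(b,alpha=1.4))
```

```text
(no output)
```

View pics/tc.png

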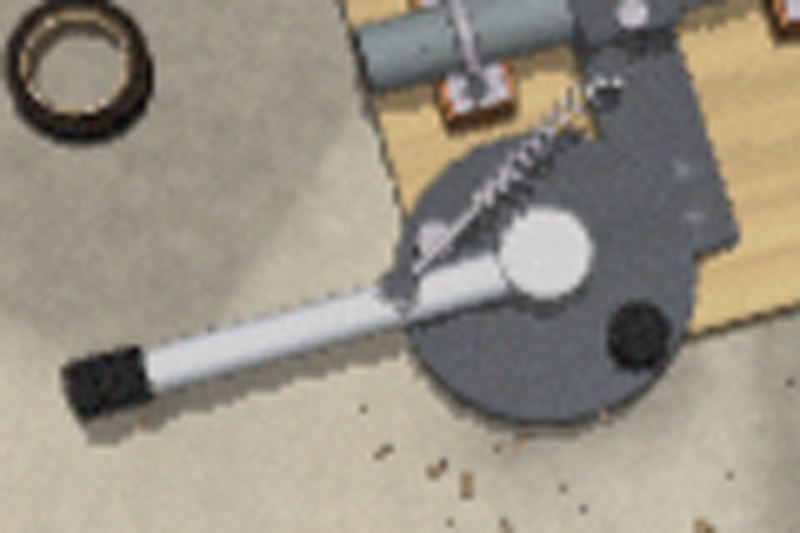

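View pics/sc.png

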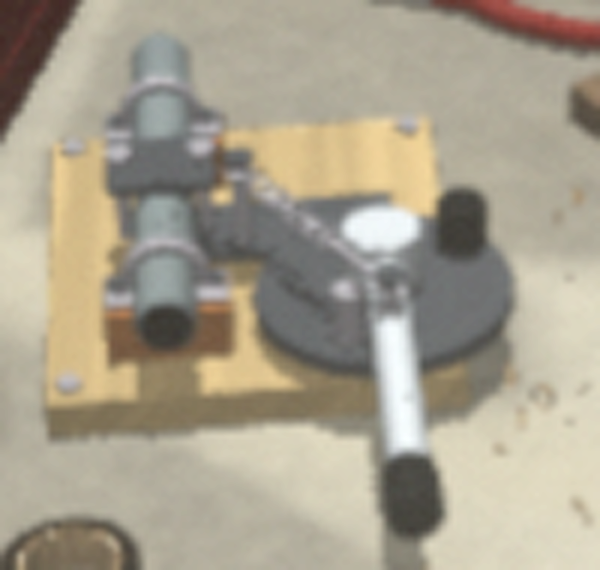

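The top crop shows the pivot cap at (545,252), bar/foot border at (150,367) and foot end at about (75,388). The side crop shows the cap at (381,228) and bar/foot border at (403,460). The sleeve is at (640,335) in the top crop.

```bash
cat >> h.py <<'E'
def T(u,v): return 195+u*120/800,150+v*120/800
def S(u,v): return 190+u/6,165+v/6
E
python3 - <<'E'
from h import *
ct=cam('top');cs=cam('side')
for z in(.05,.058,.065):print(z,'pivot top',atz(ct,*T(545,252),z)[:2],'side',atz(cs,*S(381,228),z)[:2])
for n,a,b in(('pivot',T(545,252),S(381,228)),('border',T(150,367),S(403,460))):
    o1,d1=ray(ct,*a);o2,d2=ray(cs,*b)
    k=np.linalg.lstsq(np.c_[d1,-d2],o2-o1,rcond=None)[0];print(n,o1+k[0]*d1,o2+k[1]*d2)
b=atz(ct,*T(150,367),.05);e=atz(ct,*T(75,388),.05)
p=atz(ct,*T(545,252),.062)
d=(b-p)[:2];print('p',p,'border',b,e,np.linalg.norm(d),np.linalg.norm((e-p)[:2]),np.degrees(np.arctan2(d[1],d[0])))
for z in(.018,.0):
  print('block right corner',[atz(ct,*T(u,v),z)[:2] for u,v in((345,0),(403,220))])
E
```

```text
0.05 pivot top [ 0.59367439 -0.30989473] side [ 0.59348598 -0.32224239]
0.058 pivot top [ 0.59142757 -0.30998894] side [ 0.59020293 -0.31090748]
0.065 pivot top [ 0.58946161 -0.31007137] side [ 0.58733025 -0.30098945]
pivot [ 0.59117401 -0.30999957  0.05890284] [ 0.58997154 -0.3101086   0.05856384]
border [ 0.54764732 -0.17987104  0.05122124] [ 0.54807445 -0.17983739  0.05132758]
p [ 0.59030416 -0.31003605  0.062     ] border [ 0.54793865 -0.17970961  0.05      ] [ 0.53962827 -0.15522038  0.05      ] 0.1370394657654744 0.16289854864382797 108.0079075401263
block right corner [array([ 0.69179675, -0.23485155]), array([ 0.61200269, -0.25965204])]
block right corner [array([ 0.69829332, -0.23343231]), array([ 0.61720907, -0.25863379])]
```

Pivot ≈ (0.591, −0.310) with the leg at 108° world. The measured bar/foot border is at 137 mm and foot end at 163 mm, against 138 and 166 given, and the bar height comes out at about 51 mm. I'm starting the transit at height with the gripper shutting.

Emit:
servo_tool([
  [0,[-3.5,-2.1,0],[0,0,0]],
  [0,[-3.5,-2.1,0],[0,0,0]],
  [0,[-3.5,-2.1,0],[0,0,0]],
  [0,[-3.5,-2.1,0],[0,0,0]],
  [0,[-3.5,-2.1,0],[0,0,0]],
  [0,[-3.5,-2.1,0],[0,0,0]],
  [0,[-3.5,-2.1,0],[0,0,0]],
  [0,[-3.5,-2.1,0],[0,0,0]],
  [0,[-3.5,-2.1,0],[0,0,0]],
  [0,[-3.5,-2.1,0],[0,0,0]],
  [0,[-3.5,-2.1,0],[0,0,0]],
  [0,[-3.5,-2.1,0],[0,0,0]],
  [0,[-3.5,-2.1,0],[0,0,0]],
], force=20)

```text
time_s: 1.38
tool_pos: [0.5535, 0.212, 0.2186]
tool_rot: [179.7, -0.3, 162.6]
force: [0.2, 0.7, -0.1]
grip_width: 0.0084
```

Emit:
servo_tool([
  [0,[-1.45,-3.35,0],[0,0,0]],
  [0,[-1.45,-3.35,0],[0,0,0]],
  [0,[-1.45,-3.35,0],[0,0,0]],
  [0,[-1.45,-3.35,0],[0,0,0]],
  [0,[-1.45,-3.35,0],[0,0,0]],
  [0,[-1.45,-3.35,0],[0,0,0]],
  [0,[-1.45,-3.35,0],[0,0,0]],
  [0,[-1.45,-3.35,0],[0,0,0]],
  [0,[-1.45,-3.35,0],[0,0,0]],
  [0,[-1.45,-3.35,0],[0,0,0]],
  [0,[-1.45,-3.35,0],[0,0,0]],
])

```text
time_s: 2.3
tool_pos: [0.5993, -0.2068, 0.2165]
tool_rot: [179.5, -0.0, 162.6]
force: [1.7, 0.4, 0.6]
grip_width: 0.0006
```

Emit:
servo_tool([
  [0,[0,0,0],[0,0,7.1]],
  [0,[0,0,0],[0,0,7.1]],
  [0,[0,0,0],[0,0,7.1]],
  [0,[0,0,0],[0,0,7.1]],
  [0,[0,0,0],[0,0,7.1]],
  [0,[0,0,0],[0,0,7.1]],
  [0,[0,0,0],[0,0,7.1]],
  [0,[0,0,0],[0,0,7.1]],
  [0,[0,0,0],[0,0,7.1]],
  [0,[0,0,0],[0,0,7.1]],
  [0,[0,0,0],[0,0,7.1]],
  [0,[0,0,0],[0,0,7.1]],
  [0,[0,0,0],[0,0,7.1]],
  [0,[0,0,0],[0,0,7.1]],
  [0,[0,0,0],[0,0,7.1]],
  [0,[0,0,0],[0,0,7.1]],
  [0,[0,0,0],[0,0,7.1]],
  [0,[0,0,0],[0,0,7.1]],
  [0,[0,0,0],[0,0,7.1]],
  [0,[0,0,0],[0,0,7.1]],
])

```text
time_s: 3.97
tool_pos: [0.5954, -0.2221, 0.2159]
tool_rot: [-179.9, -0.1, 19.1]
force: [0.9, 0.3, 0.0]
grip_width: 0.0005
```

Emit:
servo_tool([
  [0,[1.2,-3.2,0],[0,0,1]],
  [0,[0,0,3.5],[0,0,0]],
  [0,[0,0,3.5],[0,0,0]],
  [0,[0,0,3.5],[0,0,0]],
  [0,[0,0,3.5],[0,0,0]],
  [0,[0,0,3.5],[0,0,0]],
  [0,[0,0,0.4],[0,0,0]],
  [0,[0,0,0],[0,0,0]],
  [0,[0,0,0],[0,0,0]],
])

```text
time_s: 4.72
tool_pos: [0.6016, -0.183, 0.0336]
tool_rot: [180.0, -0.5, 18.1]
force: [0.3, 0.1, 0.6]
grip_width: 0.0004
```

```bash
cat >> h.py <<'E'
from scipy.spatial.transform import Rotation as Rn
PIV=np.array([.591,-.310])
def need(th,off,z=.035,r=.115):
    "tool shift (cm), yaw turn to lie off m behind the leg axis at leg angle th deg"
    o=env.get_obs(); a=np.radians(108+th); R=Rn.from_euler('xyz',o['tool_rot'],degrees=True).as_matrix()
    t=np.r_[PIV+r*np.array([np.cos(a),np.sin(a)])-off*np.array([-np.sin(a),np.cos(a)]),z]
    dy=(18+th-o['tool_rot'][2]+180)%360-180
    return np.round(R.T@(t-o['tool_pos'])*100,2),np.round(-dy,1)
E
python3 - <<'E'
from h import *
print(env.get_obs()['tool_pos'],env.get_obs()['tool_rot'],env.get_obs()['force'],env.get_obs()['qpos'])
print(need(0,.02),need(0,.0175))
c=cam('top')
cv2.imwrite('pics/t2.png',cv2.convertScaleAbs(cv2.resize(c['image'][130:270,180:340],(800,700))[:600],alpha=1.4))
E
```

```text
[ 0.60159839 -0.18295025  0.03359962] [179.96707278  -0.48650356  18.09095474] [0.33408414 0.09624262 0.59459578] [-23.50515862  32.25503094  49.44882769  99.49032388 -27.98711621
  60.89047552 -36.43193679]
(array([-2.93,  0.25, -0.16]), np.float64(0.1)) (array([-3.18,  0.25, -0.17]), np.float64(0.1))
```

View pics/t2.png

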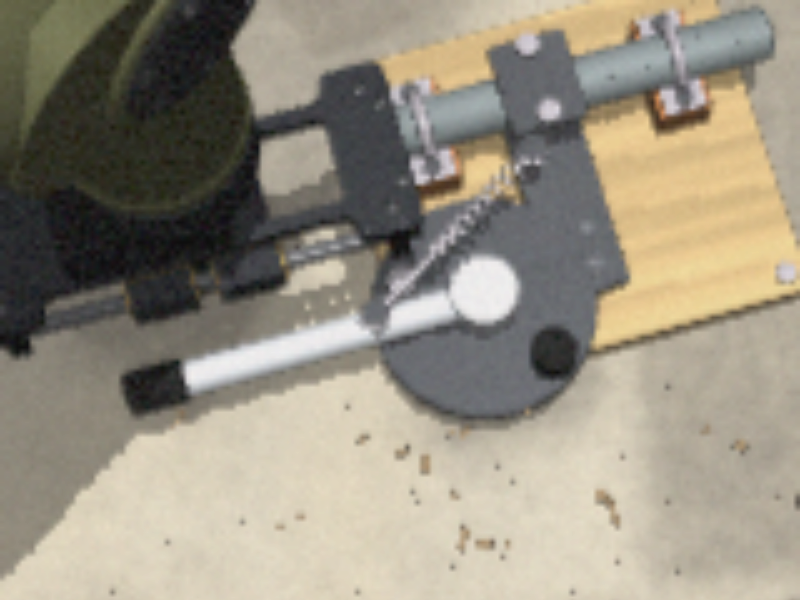

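The shut fingers are on the far side of the leg and clear of it; the body sits over the plate edge, above the spring. Approaching for contact.

Emit:
servo_tool([
  [0,[-0.7,0.1,0],[0,0,0]],
  [0,[-0.7,0.1,0],[0,0,0]],
  [0,[-0.7,0,-0.1],[0,0,0]],
  [0,[-0.3,0,0],[0,0,0]],
  [0,[-0.2,0,0],[0,0,0]],
  [0,[-0.2,0,0],[0,0,0]],
  [0,[-0.2,0,0],[0,0,0]],
])

```text
time_s: 5.35
tool_pos: [0.5768, -0.1987, 0.0446]
tool_rot: [179.6, -1.4, 18.0]
force: [-0.2, -1.2, -0.6]
grip_width: 0.0005
```

Run:
```python
from h import *
print(need(0,.0175),need(10,.0175),env.get_obs()['force'])
```

```text
(array([-0.36, -0.48,  0.94]), np.float64(0.0)) (array([-2.39, -0.61,  0.9 ]), np.float64(-10.0)) [-0.16843602 -1.24787562 -0.551599  ]
```

Emit:
servo_tool([
  [0,[0,-0.4,0.8],[0,1.2,0]],
  [0,[0,0,0],[0,0,0]],
  [0,[0,0,0],[0,0,0]],
])

```text
time_s: 5.6
tool_pos: [0.5757, -0.1952, 0.0371]
tool_rot: [179.5, -2.6, 18.0]
force: [0.7, -0.0, -0.3]
grip_width: 0.0007
```

Run:
```python
from h import *
print(need(0,.0175),need(10,.0175),env.get_obs()['force'])
```

```text
(array([-0.35, -0.11,  0.19]), np.float64(-0.0)) (array([-2.38, -0.24,  0.1 ]), np.float64(-10.0)) [ 0.6510482  -0.03117363 -0.3212395 ]
```

Emit:
servo_tool([
  [0,[-0.2,-0.1,0.1],[0,-2.5,0]],
  [0,[-0.2,0,0],[0,0,0]],
  [0,[-0.2,0,0],[0,0,0]],
])

```text
time_s: 5.85
tool_pos: [0.5728, -0.1951, 0.037]
tool_rot: [179.5, -0.3, 18.1]
force: [2.5, 0.4, -1.2]
grip_width: 0.0004
```

Emit:
servo_tool([
  [0,[-0.2,0,0],[0,0,0]],
  [0,[-0.2,0,0],[0,0,0]],
])

```text
time_s: 6.02
tool_pos: [0.5726, -0.1951, 0.0374]
tool_rot: [179.3, -0.8, 18.2]
force: [7.1, 1.7, -5.9]
grip_width: 0.0005
```

Run:
```python
from h import *
print(need(0,.0175),need(10,.0175),env.get_obs()['force'])
```

```text
(array([-0.06, -0.01,  0.23]), np.float64(0.2)) (array([-2.08, -0.14,  0.21]), np.float64(-9.8)) [ 7.09373837  1.71097865 -5.90809844]
```

Contact lies where expected (force ≈7 N). Pushing a little harder now.

Emit:
servo_tool([
  [0,[-0.3,0,0.15],[0,0,0]],
  [0,[-0.3,0,0.1],[0,0,0]],
])

```text
time_s: 6.18
tool_pos: [0.5728, -0.1951, 0.0371]
tool_rot: [179.2, -1.4, 18.3]
force: [5.9, 2.8, 0.7]
grip_width: 0.0002
```

Emit:
servo_tool([
  [0,[-0.4,0,0.1],[0,0,0]],
  [0,[-0.4,0,0.1],[0,0,0]],
])

```text
time_s: 6.35
tool_pos: [0.5719, -0.1954, 0.0374]
tool_rot: [179.0, -2.2, 18.5]
force: [8.0, 2.9, -0.7]
grip_width: 0.0005
```

Emit:
servo_tool([
  [0,[-0.5,0,0.1],[0,-1,0]],
  [0,[-0.5,0,0.1],[0,-1,-1]],
  [0,[-0.5,0,0.1],[0,-1,-1]],
])

```text
time_s: 6.6
tool_pos: [0.5663, -0.1967, 0.0371]
tool_rot: [178.8, -0.2, 20.7]
force: [8.2, 3.2, -2.7]
grip_width: 0.0004
```

Emit:
servo_tool([
  [0,[-0.6,0,0.1],[0,-1,-1]],
  [0,[-0.6,0,0.1],[0,-0.5,-1]],
  [0,[-0.6,0,0.1],[0,-0.5,-1]],
])

```text
time_s: 6.85
tool_pos: [0.5591, -0.1986, 0.0367]
tool_rot: [178.6, 0.8, 24.1]
force: [6.7, 2.9, -0.3]
grip_width: 0.0003
```

```bash
cat >> h.py <<'E'
def where(w=.0175):
    "leg angle and radius if the finger face (w ahead of TCP) touches the leg axis line"
    o=env.get_obs(); d=o['tool_pos'][:2]-PIV; n=np.hypot(*d); r=np.sqrt(n*n-w*w)
    th=np.degrees(np.arctan2(d[1],d[0])+np.arctan2(w,r))-108
    th=(th+180)%360-180; a=np.radians(108+th); p=np.array([-np.sin(a),np.cos(a)])
    print('th',th.round(1),'r',r.round(4),'Fpush',(-o['force'][:2]@p).round(1),'F',o['force'].round(1),'rot',o['tool_rot'].round(1),'yaw want',round(18+th,1),'z',o['tool_pos'][2].round(4),'t',o['time_s']); return th
E
python3 - <<'E'
from h import *
t=where(); print([need(t+k,.0175) for k in(5,10,20)])
E
```

```text
th 6.7 r 0.1145 Fpush 7.3 F [ 6.7  2.9 -0.3] rot [178.6   0.8  24.1] yaw want 24.7 z 0.0367 t 6.85
[(array([-1.01, -0.15,  0.19]), np.float64(-5.5)), (array([-2.02, -0.16,  0.2 ]), np.float64(-10.5)), (array([-4.04,  0.08,  0.24]), np.float64(-20.5))]
```

Emit:
servo_tool([
  [0,[-0.8,0,0.05],[0.3,-0.3,-1.8]],
  [0,[-0.8,0,0.05],[0.3,-0.3,-1.8]],
  [0,[-0.8,0,0.05],[0.3,-0.3,-1.8]],
  [0,[-0.8,0,0.05],[0.3,-0.3,-1.8]],
  [0,[-0.8,0,0.05],[0.3,-0.3,-1.8]],
  [0,[-0.8,0,0.05],[0.3,-0.3,-1.8]],
])

```text
time_s: 7.35
tool_pos: [0.5319, -0.2107, 0.037]
tool_rot: [-179.8, 1.0, 36.2]
force: [5.7, 2.7, -1.9]
grip_width: 0.0007
```

Run:
```python
from h import *
t=where(); print([need(t+k,.0175) for k in(5,10,20)])
```

```text
th 21.5 r 0.1142 Fpush 6.1 F [ 5.7  2.7 -1.9] rot [-179.8    1.    36.2] yaw want 39.5 z 0.037 t 7.35
[(array([-1.01, -0.13,  0.22]), np.float64(-8.3)), (array([-2.03, -0.09,  0.23]), np.float64(-13.3)), (array([-4.03,  0.25,  0.27]), np.float64(-23.3))]
```

Emit:
servo_tool([
  [0,[-0.8,0,0.1],[0,-0.3,-3]],
  [0,[-0.8,0,0.1],[0,-0.3,-3]],
  [0,[-0.8,0,0.1],[0,-0.3,-3]],
  [0,[-0.8,0,0.1],[0,-0.3,-3]],
  [0,[-0.8,0,0.1],[0,-0.3,-3]],
  [0,[-0.8,0,0.1],[0,-0.3,-3]],
])

```text
time_s: 7.85
tool_pos: [0.504, -0.2346, 0.036]
tool_rot: [-179.4, 1.4, 55.5]
force: [1.5, 3.1, 1.7]
grip_width: 0.0006
```

Run:
```python
from h import *
t=where(); print([need(t+k,.0175) for k in(5,10,20)])
```

```text
th 39.8 r 0.1138 Fpush 3.4 F [1.5 3.1 1.7] rot [-179.4    1.4   55.5] yaw want 57.8 z 0.036 t 7.85
[(array([-1.01, -0.19,  0.13]), np.float64(-7.3)), (array([-2.03, -0.17,  0.15]), np.float64(-12.3)), (array([-4.03,  0.14,  0.2 ]), np.float64(-22.3))]
```

Emit:
servo_tool([
  [0,[-0.8,0,0.05],[0,-0.2,-3]],
  [0,[-0.8,0,0.05],[0,-0.2,-3]],
  [0,[-0.8,0,0.05],[0,-0.2,-3]],
  [0,[-0.8,0,0.05],[0,-0.2,-3]],
  [0,[-0.8,0,0.05],[0,-0.2,-3]],
  [0,[-0.8,0,0.05],[0,-0.2,-3]],
  [0,[-0.7,0,0.05],[0,-0.2,-3]],
])

```text
time_s: 8.43
tool_pos: [0.4766, -0.2843, 0.0356]
tool_rot: [-178.7, 2.1, 77.7]
force: [-0.5, -0.4, -0.1]
grip_width: 0.0003
```

Emit:
servo_tool([
  [0,[0,0,0],[0,0,0]],
  [0,[0,0,0],[0,0,0]],
  [0,[0,0,0],[0,0,0]],
  [0,[0,0,0],[0,0,0]],
  [0,[0,0,0],[0,0,0]],
  [0,[0,0,0],[0,0,0]],
  [0,[0,0,0],[0,0,0]],
  [0,[0,0,0],[0,0,0]],
  [0,[0,0,0],[0,0,0]],
  [0,[0,0,0],[0,0,0]],
])

```text
time_s: 9.27
tool_pos: [0.4735, -0.2849, 0.0356]
tool_rot: [-178.6, 2.1, 77.3]
force: [0.0, -0.8, -1.1]
grip_width: 0.0004
```

Run:
```python
from h import *
t=where(); print([need(k,.0175) for k in(70,80,90)]); print(env.get_obs()['qpos'].round(1))
c=cam('top')
cv2.imwrite('pics/t3.png',cv2.convertScaleAbs(cv2.resize(c['image'][150:290,180:340],(686,600),interpolation=cv2.INTER_CUBIC),alpha=1.4))
```

```text
th 68.3 r 0.1188 Fpush -0.8 F [ 0.  -0.8 -1.1] rot [-178.6    2.1   77.3] yaw want 86.3 z 0.0356 t 9.2667
[(array([-0.28,  0.39,  0.06]), np.float64(-10.7)), (array([-2.29,  0.64,  0.13]), np.float64(-20.7)), (array([-4.23,  1.23,  0.18]), np.float64(-30.7))]
[-10.1  21.   43.1 109.3 -14.   56.6  26.4]
```

View pics/t3.png

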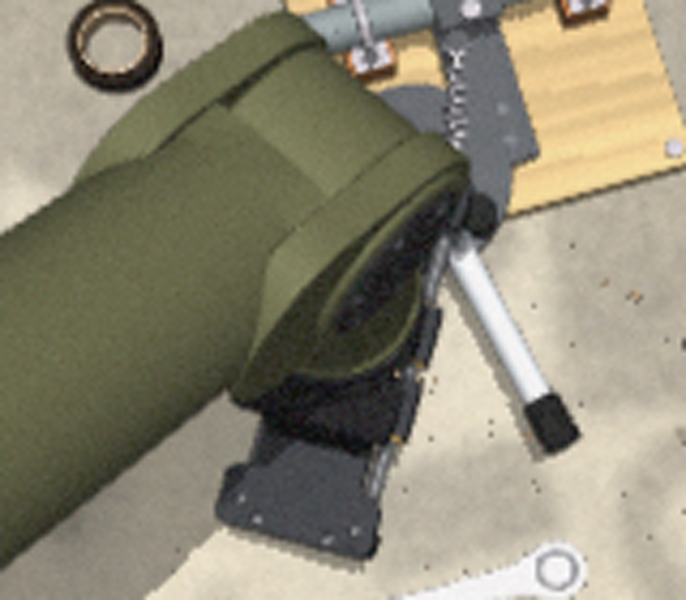

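The leg has snapped over: it now points down-right, with its foot end at (555,440) and resting by the sleeve at (483,213). Nothing else has moved. Measuring its angle.

Run:
```python
from h import *
c=cam('top'); s=160/686
a=atz(c,180+460*s,150+258*s,.05);b=atz(c,180+541*s,150+402*s,.05);e=atz(c,180+563*s,150+445*s,.05)
for p in(b,e):
  d=p[:2]-PIV;print(p,np.hypot(*d),(np.degrees(np.arctan2(d[1],d[0]))-108)%360)
t=where()
for k in(80,90,97): print(k,need(k,.0175))
```

```text
[ 0.46940614 -0.37995592  0.05      ] 0.14028148962464343 101.91287043991076
[ 0.44777767 -0.39182938  0.05      ] 0.16495054905167425 101.74127609990956
th 68.3 r 0.1188 Fpush 0.2 F [0.4 0.2 0.4] rot [-178.6    2.1   77.3] yaw want 86.3 z 0.0356 t 9.3667
80 (array([-2.29,  0.64,  0.13]), np.float64(-20.7))
90 (array([-4.23,  1.23,  0.18]), np.float64(-30.7))
97 (array([-5.51,  1.84,  0.22]), np.float64(-37.7))
```

Emit:
servo_tool([
  [0,[-0.6,0.2,0],[-0.4,0.5,-5]],
  [0,[-0.6,0.2,0],[-0.4,0.5,-5]],
  [0,[-0.6,0.2,0],[-0.3,0.5,-5]],
  [0,[-0.6,0.2,0],[-0.3,0.5,-5]],
  [0,[-0.6,0.1,0],[0,0,-5]],
  [0,[-0.6,0.1,0],[0,0,-5]],
  [0,[0,0,0],[0,0,0]],
  [0,[0,0,0],[0,0,0]],
])

```text
time_s: 10.03
tool_pos: [0.484, -0.3216, 0.0354]
tool_rot: [-179.7, -0.4, 108.7]
force: [-0.5, 0.5, 0.5]
grip_width: 0.0006
```

Run:
```python
from h import *
t=where()
for k in(90,97,101): print(k,need(k,.0175))
```

```text
th 87.5 r 0.1062 Fpush 0.6 F [-0.5  0.5  0.5] rot [-179.7   -0.4  108.7] yaw want 105.5 z 0.0354 t 10.0333
90 (array([-0.45, -0.97,  0.04]), np.float64(0.7))
97 (array([-1.86, -1.11,  0.04]), np.float64(-6.3))
101 (array([-2.67, -1.12,  0.03]), np.float64(-10.3))
```

Emit:
servo_tool([
  [0,[-0.4,-0.5,0],[0,0,-3]],
  [0,[-0.4,-0.5,0],[0,0,-3]],
  [0,[-0.4,-0.1,0],[0,0,-3]],
  [0,[-0.3,0,0],[0,0,-1]],
  [0,[-0.2,0,0],[0,0,0]],
  [0,[0,0,0],[0,0,0]],
  [0,[0,0,0],[0,0,0]],
])

```text
time_s: 10.62
tool_pos: [0.4803, -0.3384, 0.0347]
tool_rot: [-179.8, -0.6, 118.4]
force: [-0.2, 0.1, -0.4]
grip_width: 0.0005
```

Run:
```python
from h import *
t=where()
for k in(97,101): print(k,need(k,.0175))
```

```text
th 95.2 r 0.1129 Fpush 0.1 F [-0.2  0.1 -0.4] rot [-179.8   -0.6  118.4] yaw want 113.2 z 0.0347 t 10.6167
97 (array([-0.34, -0.29, -0.03]), np.float64(3.4))
101 (array([-1.14, -0.43, -0.04]), np.float64(-0.6))
```

Emit:
servo_tool([
  [0,[-0.3,-0.15,0],[0,0,0]],
  [0,[-0.3,-0.1,0],[0,0,0]],
  [0,[-0.3,0,0],[0,0,0]],
  [0,[-0.2,0,0],[0,0,0]],
  [0,[-0.2,0,0],[0,0,0]],
])

```text
time_s: 11.03
tool_pos: [0.4848, -0.3503, 0.0343]
tool_rot: [-179.8, -0.7, 118.3]
force: [-1.9, 1.4, 1.7]
grip_width: 0.0003
```

Run:
```python
from h import *
t=where()
```

```text
th 101.7 r 0.1122 Fpush 2.1 F [-1.9  1.4  1.7] rot [-179.8   -0.7  118.3] yaw want 119.7 z 0.0343 t 11.0333
```

Contact at about 101.7°. Pushing into the sleeve in small steps.

Emit:
servo_tool([
  [0,[-0.2,0,0],[0,0,0]],
  [0,[-0.2,0,0],[0,0,0]],
  [0,[-0.2,0,0],[0,0,0]],
])

```text
time_s: 11.28
tool_pos: [0.4871, -0.3546, 0.034]
tool_rot: [-179.7, -0.9, 118.3]
force: [-2.1, 1.7, 2.8]
grip_width: 0.0004
```

Emit:
servo_tool([
  [0,[-0.3,0,0],[0,0,0]],
  [0,[-0.3,0,0],[0,0,0]],
  [0,[-0.3,0,0],[0,0,0]],
])

```text
time_s: 11.53
tool_pos: [0.4887, -0.3573, 0.0335]
tool_rot: [-179.7, -1.7, 118.4]
force: [-6.2, 8.4, 9.5]
grip_width: 0.0006
```

Run:
```python
from h import *
t=where()
```

```text
th 105.8 r 0.1113 Fpush 10.4 F [-6.2  8.4  9.5] rot [-179.7   -1.7  118.4] yaw want 123.8 z 0.0335 t 11.5333
```

Emit:
servo_tool([
  [0,[-0.25,0,-0.1],[0,-0.3,0]],
])

```text
time_s: 11.62
tool_pos: [0.4885, -0.357, 0.0338]
tool_rot: [-179.6, -1.8, 118.4]
force: [-5.4, 5.6, 1.6]
grip_width: 0.0005
```

Emit:
servo_tool([
  [0,[-0.25,0,-0.05],[0,-0.3,0]],
])

```text
time_s: 11.7
tool_pos: [0.4884, -0.3569, 0.0337]
tool_rot: [-179.6, -1.9, 118.5]
force: [-4.3, 6.0, 6.2]
grip_width: 0.0003
```

Emit:
servo_tool([
  [0,[-0.25,0,-0.05],[0,-0.3,0]],
])

```text
time_s: 11.78
tool_pos: [0.4884, -0.3569, 0.0336]
tool_rot: [-179.5, -1.9, 118.5]
force: [-4.2, 6.0, 5.6]
grip_width: 0.0005
```

Run:
```python
from h import *
t=where()
```

```text
th 105.5 r 0.1115 Fpush 7.4 F [-4.2  6.   5.6] rot [-179.5   -1.9  118.5] yaw want 123.5 z 0.0336 t 11.7833
```

It's solid now: the position is steady at about 3 N per mm commanded. Raising the push to ~12 N.

Emit:
servo_tool([
  [0,[-0.32,0,-0.1],[0,-0.3,0]],
  [0,[-0.36,0,-0.1],[0,-0.3,0]],
])

```text
time_s: 11.95
tool_pos: [0.4884, -0.3571, 0.0338]
tool_rot: [-179.4, -2.1, 118.6]
force: [-5.3, 8.2, 3.4]
grip_width: 0.0005
```

Emit:
servo_tool([
  [0,[-0.38,0,-0.12],[0,-0.3,0]],
  [0,[-0.38,0,-0.12],[0,-0.3,0]],
])

```text
time_s: 12.12
tool_pos: [0.4883, -0.3571, 0.0339]
tool_rot: [-179.3, -2.5, 118.7]
force: [-4.8, 8.7, 4.8]
grip_width: 0.0005
```

Run:
```python
from h import *
t=where()
```

```text
th 105.6 r 0.1116 Fpush 9.9 F [-4.8  8.7  4.8] rot [-179.3   -2.5  118.7] yaw want 123.6 z 0.0339 t 12.1167
```

Emit:
servo_tool([
  [0,[-0.42,0,-0.15],[0,-0.5,0]],
  [0,[-0.43,0,-0.15],[0,-0.5,0]],
  [0,[-0.43,0,-0.15],[0,-0.5,0]],
])

```text
time_s: 12.37
tool_pos: [0.4883, -0.3573, 0.034]
tool_rot: [-179.0, -2.6, 118.9]
force: [-4.9, 8.5, 3.7]
grip_width: 0.0008
```

Emit:
servo_tool([
  [0,[-0.43,0,-0.15],[0,-0.5,0]],
  [0,[-0.43,0,-0.15],[0,-0.5,0]],
  [0,[-0.43,0,-0.15],[0,-0.5,0]],
])

```text
time_s: 12.62
tool_pos: [0.4882, -0.3574, 0.0341]
tool_rot: [-178.7, -2.7, 119.1]
force: [-6.0, 8.9, 3.6]
grip_width: 0.0004
```

Emit:
servo_tool([
  [0,[-0.43,0,-0.15],[0,-0.5,0]],
  [0,[-0.43,0,-0.15],[0,-0.5,0]],
  [0,[-0.43,0,-0.15],[0,-0.5,0]],
])

```text
time_s: 12.87
tool_pos: [0.4881, -0.3574, 0.0341]
tool_rot: [-178.5, -2.8, 119.3]
force: [-6.6, 8.0, 3.6]
grip_width: 0.0006
```

Run:
```python
from h import *
t=where()
```

```text
th 105.6 r 0.1119 Fpush 10.4 F [-6.6  8.   3.6] rot [-178.5   -2.8  119.3] yaw want 123.6 z 0.0341 t 12.8667
```

Emit:
servo_tool([
  [0,[-0.48,0,-0.15],[-0.3,-0.5,0]],
  [0,[-0.5,0,-0.15],[-0.3,-0.5,0]],
  [0,[-0.5,0,-0.15],[-0.3,-0.5,0]],
  [0,[-0.5,0,-0.15],[-0.3,-0.5,0]],
])

```text
time_s: 13.2
tool_pos: [0.4884, -0.3576, 0.034]
tool_rot: [-179.3, -3.3, 119.6]
force: [-6.5, 10.1, 5.5]
grip_width: 0.0008
```

Emit:
servo_tool([
  [0,[-0.5,0,-0.15],[-0.3,-0.5,0]],
  [0,[-0.5,0,-0.15],[-0.3,-0.5,0]],
  [0,[-0.5,0,-0.15],[-0.3,-0.5,0]],
  [0,[-0.5,0,-0.15],[-0.3,-0.5,0]],
])

```text
time_s: 13.53
tool_pos: [0.4886, -0.3574, 0.034]
tool_rot: [179.7, -3.8, 119.9]
force: [-7.4, 9.9, 6.2]
grip_width: 0.0006
```

Emit:
servo_tool([
  [0,[-0.5,0,-0.15],[-0.3,-0.5,0]],
  [0,[-0.5,0,-0.15],[-0.3,-0.5,0]],
  [0,[-0.5,0,-0.15],[-0.3,-0.5,0]],
  [0,[-0.5,0,-0.15],[-0.3,-0.5,0]],
])

```text
time_s: 13.87
tool_pos: [0.4887, -0.3571, 0.034]
tool_rot: [178.8, -4.3, 120.3]
force: [-6.4, 9.7, 5.2]
grip_width: 0.0003
```

Emit:
servo_tool([
  [0,[-0.5,0,-0.15],[-0.3,-0.5,0]],
  [0,[-0.5,0,-0.15],[-0.3,-0.5,0]],
  [0,[-0.5,0,-0.15],[-0.3,-0.5,0]],
])

```text
time_s: 14.12
tool_pos: [0.4889, -0.3569, 0.034]
tool_rot: [178.0, -4.8, 120.5]
force: [-6.9, 10.0, 6.4]
grip_width: 0.0004
```

Run:
```python
from h import *
t=where()
```

```text
th 105.6 r 0.111 Fpush 12.1 F [-6.9 10.   6.4] rot [178.   -4.8 120.5] yaw want 123.6 z 0.034 t 14.1167
```

Held for more than a second at 12 N push (about 13.5 N total). Now letting go gently, backing off 4–5 cm and rising.

Emit:
servo_tool([
  [0,[-0.2,0,0],[0,0,0]],
  [0,[0.1,0,0],[0,0,0]],
  [0,[0.3,0,0],[0,0,0]],
  [0,[0.5,0,0],[0,0,0]],
  [0,[1,0,0],[0,0,0]],
  [0,[1,0,0],[0,0,0]],
  [0,[1,0,0],[0,0,0]],
  [0,[1,0,0],[0,0,0]],
  [0,[0,0,-2],[0,0,0]],
  [0,[0,0,-3],[0,0,0]],
  [0,[0,0,-3],[0,0,0]],
  [0,[0,0,-3],[0,0,0]],
  [0,[0,0,0],[0,0,0]],
  [0,[0,0,0],[0,0,0]],
  [0,[0,0,0],[0,0,0]],
  [0,[0,0,0],[0,0,0]],
  [0,[0,0,0],[0,0,0]],
  [0,[0,0,0],[0,0,0]],
])

```text
time_s: 15.62
tool_pos: [0.4585, -0.3136, 0.1489]
tool_rot: [178.0, -5.3, 120.7]
force: [-0.4, 0.6, 1.1]
grip_width: 0.0
```

Run:
```python
from h import *
where(); print(env.get_obs()['joint_velocities'].round(2))
c=cam('top')
cv2.imwrite('pics/t4.png',cv2.convertScaleAbs(cv2.resize(c['image'][90:390,120:520],(800,600),interpolation=cv2.INTER_CUBIC),alpha=1.4))
```

```text
th 81.1 r 0.1313 Fpush 0.6 F [-0.4  0.6  1.1] rot [178.   -5.3 120.7] yaw want 99.1 z 0.1489 t 15.6167
[-0.05  0.36 -0.16  0.94 -0.02 -0.38 -0.04]
```

View pics/t4.png

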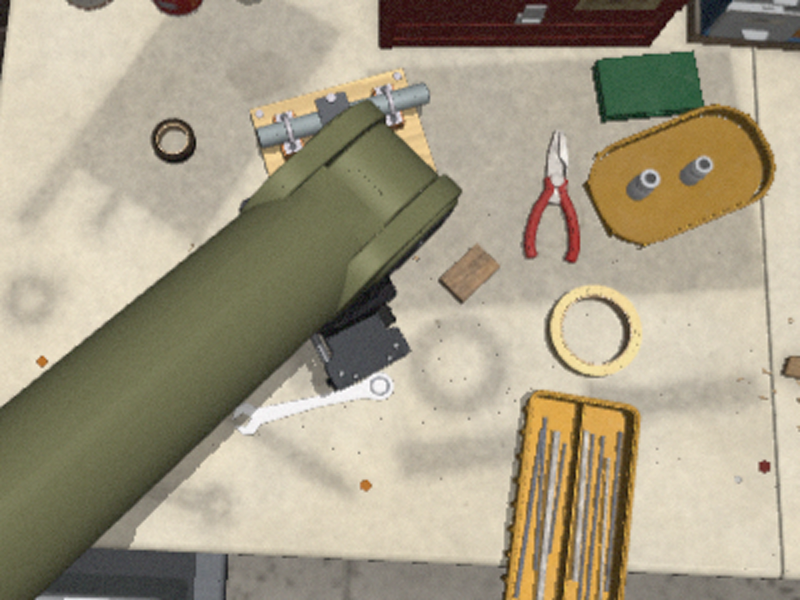

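All the loose things are where they were: tape (174,141), off-cut (470,273), masking (595,330), spanner (240–390,380–430). The gripper hides the leg here, so I'm checking from the side.

Run:
```python
from h import *
c=cam('side')
cv2.imwrite('pics/s4.png',cv2.convertScaleAbs(cv2.resize(c['image'][140:280,180:380],(800,560),interpolation=cv2.INTER_CUBIC),alpha=1.4))
for th in (97,101,106):
  a=np.radians(108+th); print(th,[((proj(c,[*(PIV+r*np.array([np.cos(a),np.sin(a)])),.05])[0]-[180,140])*4).round() for r in(.115,.166)])
```

```text
97 [array([482., 239.]), array([564., 228.])]
101 [array([478., 231.]), array([558., 217.])]
106 [array([472., 223.]), array([549., 205.])]
```

View pics/s4.png

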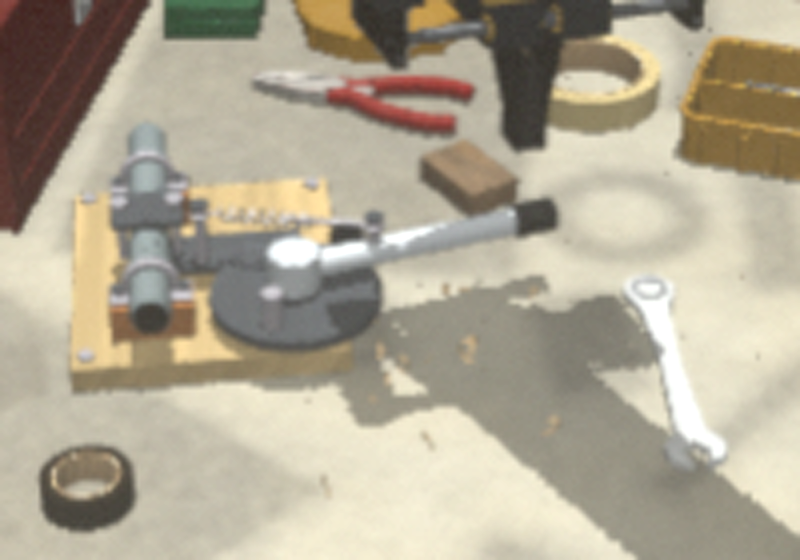

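The foot end is at (556,214), which fits about 102° (1.78 rad): the leg is at the sleeve, with the gripper well clear above it. Handing in.

```bash
python3 -c "
from h import *
print(env.get_obs()['force'].round(1)); print(env.sign_off())"
```

```text
[-0.1 -0.1 -0.3]
the job is handed in; nothing more can be done
None
```

The job is done and handed in at about 16 s. With shut fingers I pushed the leg over centre, and it snapped to the rubber-sleeved stop at about 102° (1.77 rad).

- **Lean:** I pressed through roughly 8 mm of sleeve give to a solid stop at about 105.6°. I held 10–12 N there (11–13.5 N counting friction along the fingers) for about 2 s. The highest force I read was about 14 N, but I only had readings between moves.
- **Let go:** I backed off about 5 cm and rose to 0.15 m. The last side picture shows the leg resting at about 102° (1.78 rad), with the gripper well clear and the tool force near zero.
- **Loose things:** By eye, the last pictures show the spanner, off-cut and both tape rolls where they were; I did not measure them. The final top picture had the leg hidden under the gripper, so I checked it from the side camera.

No check failed or disagreed. The tool had tilted about 5° by the end of the lean, which did no harm.

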